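Push the stray slide box into its row

ROBOT

A 6-joint arm with a two-finger parallel gripper is mounted at the origin on the work surface. World frame = base frame: x ahead of the robot, y to its left, z up, the work surface at z = 0. Lengths are in m, angles in rad, forces in N, time in s.
With the tool pointing down it reaches from about 0.375 to 0.975 m from the base axis. Payload 3.8 kg.
Tool frame: the origin (TCP) lies on the centre line of the jaws, within the pads' length; the fingertips stand 14 mm ahead of it and the grasp point (between the pads) lies 5 mm behind it; z points along the fingers, y is the line along which they close (so a half turn about z gives the same grasp; the last joint's range is limited). The gripper opens to 85 mm and grips with 20 to 120 N. Pads are 22 mm wide; open, the fingers measure 114 mm over their backs; the gripper's body (76 mm by 85 mm) begins 54 mm behind the grasp point. The pads swing forward as they close: fully open they stand 13 mm farther back than shut.
Start: joints at [1.172, 0.264, 1.604, -0, 1.274, -0.037], TCP at [0.239, 0.631, 0.209] pointing down, gripper open.
Joint ranges: [-2.63, 2.63], [-0.94, 2.18], [0.31, 2.57], [-1.31, 4.45], [0, 2.66], [-2.55, 2.55]. Speed limits (rad/s): [2.57, 2.57, 3.14, 3.14, 3.14, 3.14].

INTERFACE

Orientations are given as a rotation vector (axis times angle).
In Python, from workcell import bot, eyes, spot_in gives the robot as it stands.
- The arm moves only by the tool carry_out, never from a script. Its argument "series" is text: rows parted by semicolons, each of 4 numbers parted by spaces: the shift along the world's x, y, z in m, then the turn about the world's z in degrees. In form: tx ty tz roll; .... A call has 1 to 20 rows; each row shifts and turns the commanded pose from where the row before left it; what a row does not reach is not made up. A row lasts 1/8 s, in which the tool goes at most 62.5 mm and 10.7 degrees, less where a joint would pass 70% of its speed; a pose out of reach is approached as far as the arm can. A call is refused whole if a number of a shift passes 0.0625 or a number of a turn 10.7, either way. A call with a gripper value outside its range is refused whole. "jaw" is the gripper command: -1 is shut, 1 is fully open, values between are in proportion, set as the call begins (left out, the last holds). The fingers move at their own pace and stop on an object; "grip_force" is the grip in N (left out, the last holds). Time passes only in rows, so rows that do not move let the fingers close. It gives the time, the measured TCP pose, the force, the opening and the grip force at its end, in the units of the state.
- bot.read_state(): the state, without advancing time (a new reading comes with each control period).
- eyes.read_camera(name): name is "scene" or "top" or "wrist"; returns (picture, depth): 400x640x3 uint8, blue, green, red; 400x640 float32, m along the optical axis (not along the pixel's ray), 0 where there is no reading.
- eyes.get_calibration(name): a dict with "K" (3x3 intrinsics, pixels), "position" and "rotation" of the camera in the world; the wrist camera has in their place "T_tool_cam" (4x4, takes a point from camera to tool coordinates, whose origin is the TCP and whose axes are the flange's). Camera axes: x right, y down, z forward; pixel columns grow to the right and rows downward; lengths in m; the calibration is good to about 2 mm. A picture is of the moment at which its call begins: read the wrist's pose just before it. get_calibration takes no time and is no camera call.
- bot.finish_job(): hands the job in; it is judged then, once.
Trained networks look in the newest picture that a camera, given by its name, has taken for a name from the list of things; names that differ only in an ending like _2 or _b are one class to them, and where a whole thing is asked for, a point or a joint stands for the part that bears it (a point fixed in the world has none). Each returns a list of dicts, best first, with "score" (0 to 1); they miss things now and then, are a little off and sometimes report something else, mostly with a low value. They report only what shows in the picture. A call takes as long as a camera call. They do not tell look-alikes from the thing itself.
- spot_in(camera, target): "rect" ([centre column, centre row, width, height] in pixels, round what is visible of it).
The state is a dict: "time": time; "q": joint angles; "joint_vel": joint speeds; "joint_torque": joint torques, N m; "tool_pos": TCP position; "tcp_rot": TCP orientation; "wrist_force": force on the tool from outside, world axes, zero at the start; "torque": the same for the moment, N m; "width": opening from 0.0 (shut) to 1.0 (fully open); "grip_force": force on a finger pad.
Only numpy, scipy, OpenCV 4.12 (cv2) and the standard library are available. Lean on these libraries where they do the work, as an engineer would, in place of code of your own. Each camera call takes 0.05 s, during which the arm holds its last target. There are 200 camera calls.

TASK

Push the long slide box along the table, without picking it up or tipping it, until its long side lies flat against the wooden back rail and its end is right up against the last of the two short boxes already standing in the row there. Leave the row, the stray short box and the magnifier undisturbed, and finish with the arm clear.

Things in the scene. Friction and masses are not known exactly. Their poses are not given: they have to be found in the camera images.
- long_box: The only long slide box: closed plastic box, orange tray and white lid, 60 mm (its x) by 110 mm (its y) by 58 mm high, 0.2 to 0.45 kg, loose on the table, its x within 0.35 rad of straight away from the robot. Origin at the centre of its underside, z up. It slides when pushed low down.
- rail: Fixed wooden back rail, 18 mm thick, 30 mm high, running left to right beyond the boxes. Origin at table height on its front face (towards the robot); x points away from the robot, square into the rail, y along it to the left, z up. It spans y = -360 to +200 mm. At its left end an end block, 30 mm high, has its inner face at y = +200 mm and reaches 82 mm towards the robot.
- berth (a point): The free place in the row, a point on the table: where the underside centre of the long box belongs (30 mm in front of the rail's face, 177.5 mm along the rail from the end block), axes as the rail's. Nothing is drawn there.
- row_b: The last (rightmost) of the two short slide boxes in the row, same orange and white make, 60 by 60 by 58 mm high, loose, about 0.2 kg, square to the rail and touching it or nearly. Origin at the centre of its underside, axes nearly as the rail's. The long box goes against its right-hand (-y) side.
- row_a: The first short slide box in the row, same size, between the end block and row_b. Origin at the centre of its underside. Gaps in the row are about 1 mm, so the end block backs the row.
- short_box: A stray short slide box, 60 by 60 by 58 mm high, loose on the table on the robot's side of the rail, to the left or right of the long box. Origin at the centre of its underside. Stays where it is.
- loupe: Black magnifier (loupe), a round waisted stand 52 mm in diameter and 55 mm high, loose on the table in front of the row. Origin at the centre of its underside. Stays where it is.
Not all that is in view belongs to the job. Leave any blue or pink look-alike of the long_box alone.

How it is judged:
At the end, for the whole second after the job is handed in: The long box stands flat on the table at rest, its long side within 5 mm of the rail and square to it within 0.06 rad, its end within 6 mm of the last row box and no more than 10 mm short of its place; the row boxes have moved less than 10 mm, the stray short box and the magnifier less than 15 mm (x of long_box in the frame of rail above -0.035 m and angle between the x axis of long_box and the x axis of rail, either way round below 0.06 rad and y of long_box in the frame of row_b above -0.091 m and y of long_box in the frame of berth above -0.01 m and angle between long_box's own z axis and vertical below 0.05 rad and height (world z) of long_box below 0.004 m and linear speed of long_box below 0.01 m/s and distance of each of row_a, row_b from where it was at the start of the episode below 0.01 m and distance of each of short_box, loupe from where it was at the start of the episode below 0.015 m); the robot touches nothing.
It fails at once if the long box is lifted off the table (height (world z) of long_box above 0.008 m).
It fails at once if the long box is tipped (angle between long_box's own z axis and vertical above 0.15 rad).
It fails at once if a box of the row is shoved out of place (distance of any of row_a, row_b from where it was at the start of the episode above 0.012 m).
It fails at once if the stray short box or the magnifier is disturbed (distance of any of short_box, loupe from where it was at the start of the episode above 0.018 m).
It also fails if it takes over 53 s, if anything falls off the work surface, if the arm or the gripper's body presses on something with over 40 N, if the wrist force passes 120 N, or if a joint passes its speed limit or range.

## Working session

There is one attempt and no reset: what is moved stays moved. The work goes in short steps, Python scripts to look and compute and a tool call to move; the robot and the scene stay as the last step left them, time stands still between calls to the robot, and variables do not carry over. Pictures are saved under pics/ and viewed, at most 10 in all, crops included, and the job is handed in when it is done.

Besides the shell and the picture viewer there is one more tool, called after "Request:" as a command line: name --argument value ..., lists and objects as JSON in quotes. carry_out: Moves the arm, as the interface text tells. Its arguments: {"type":"object","properties":{"series":{"type":"string"},"jaw":{"type":"number"},"grip_force":{"type":"number"}},"required":["series"]}

```bash
mkdir -p pics; python3 - <<'E'
from workcell import bot, eyes, spot_in
import cv2,numpy as np
for c in ("top","scene"):
    p,d=eyes.read_camera(c); cv2.imwrite(f"pics/{c}0.png",p); np.save(f"{c}0.npy",d)
    k=eyes.get_calibration(c); print(c,k)
    for t in ("long_box","short_box","row_b","loupe","rail"):
        print(t,[(np.round(x["rect"]),round(x["score"],2)) for x in spot_in(c,t)])
s=bot.read_state();print(s)
E
```

```text
top {'K': array([[503.58349199,   0.        , 318.04648456],
       [  0.        , 503.58349199, 201.08305571],
       [  0.        ,   0.        ,   1.        ]]), 'position': array([ 0.33067891, -0.10786338,  1.13821534]), 'rotation': array([-2.19553256,  2.14890756, -0.08628207])}
long_box [(array([466., 301.,  60.,  57.]), 0.94), (array([384., 263.,  55.,  51.]), 0.93), (array([396., 183.,  54.,  36.]), 0.8), (array([291., 238.,  31.,  55.]), 0.62), (array([467., 214.,  48.,  56.]), 0.6)]
short_box [(array([300., 178.,  33.,  39.]), 0.61)]
row_b [(array([236., 120.,  32.,  35.]), 0.71), (array([207., 120.,  34.,  31.]), 0.65)]
loupe [(array([196., 189.,  24.,  26.]), 0.65)]
rail [(array([312., 122., 258.,  49.]), 0.55)]
scene {'K': array([[478.52805752,   0.        , 332.21911036],
       [  0.        , 478.52805752, 199.22016997],
       [  0.        ,   0.        ,   1.        ]]), 'position': array([ 0.96276202, -0.47607141,  1.09910466]), 'rotation': array([-2.38788609, -1.14275097,  0.32780738])}
long_box [(array([249., 188.,  47.,  34.]), 0.91), (array([321., 162.,  43.,  4
[... 367 characters left out ...]
78)]
{'time': 0.6, 'q': array([ 1.17209634e+00,  2.63853551e-01,  1.60397153e+00,  3.71607132e-05,
        1.27367962e+00, -3.68601904e-02]), 'joint_vel': array([ 1.33775032e-03,  4.00081664e-04, -5.16832730e-05, -6.39215857e-04,
       -1.21560228e-03,  1.94845589e-04]), 'joint_torque': array([ 4.50599873e-04, -5.14639843e+01, -3.67456090e+01, -2.87508658e-05,
        1.18460182e-03,  4.45861758e-06]), 'tool_pos': array([0.238919  , 0.6313237 , 0.20922646]), 'tcp_rot': array([-5.65294986e-01, -3.09029891e+00, -1.46955641e-04]), 'wrist_force': array([0.67053798, 0.67931994, 0.46950481]), 'torque': array([-0.01244989,  0.03628382, -0.00816486]), 'grip_force': 0.0, 'width': 1.0030279865696057}
```

View pics/top0.png

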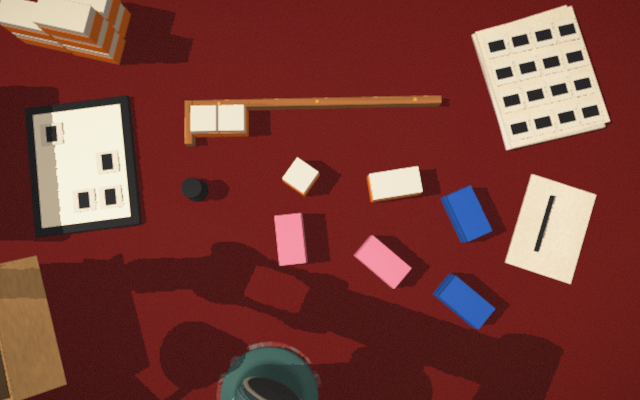

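View pics/scene0.png

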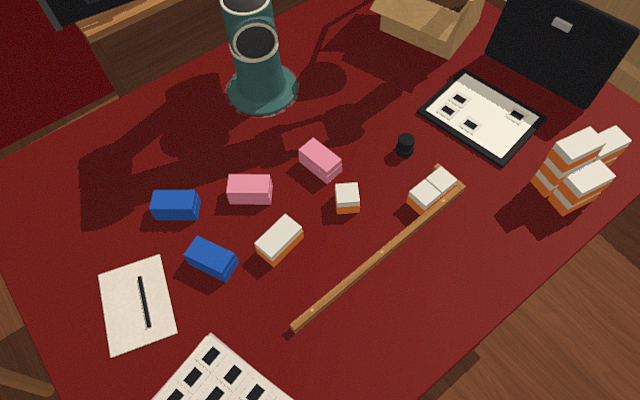

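Candidates for long_box in the top picture: white/orange (396,183), pink (291,238) and (384,263), blue (467,214) and (466,301). The short white boxes are at (300,177), (203,119) and (232,119), and there is a stack at (65,25). I choose (396,183), the only long one in orange and white. Next I measure it and check it in a close crop.

```bash
cat > h.py <<'E'
from workcell import bot, eyes, spot_in
import cv2,numpy as np
from scipy.spatial.transform import Rotation as R
def cloud(c,p=None,d=None):
    if p is None: p,d=eyes.read_camera(c)
    k=eyes.get_calibration(c);K=k["K"]
    v,u=np.mgrid[:400,:640]
    P=np.stack([(u-K[0,2])/K[0,0]*d,(v-K[1,2])/K[1,1]*d,d],-1)
    return p,d,P@R.from_rotvec(k["rotation"]).as_matrix().T+k["position"]
def rect(W,m,z0,z1):
    s=m&(W[...,2]>z0)&(W[...,2]<z1)
    n,l,st,_=cv2.connectedComponentsWithStats(s.astype(np.uint8),connectivity=4)
    out=[]
    for i in range(1,n):
        if st[i,4]<80: continue
        q=W[l==i]; 
        (cx,cy),(w,h),a=cv2.minAreaRect(q[:,:2].astype(np.float32)*1000)
        if w<h: w,h,a=h,w,a-90     # a = direction of long side
        a=(a+90)%180-90
        out.append((st[i,:2]+st[i,2:4]//2,np.round([cx,cy,w,h,a],1),round(float(np.median(q[:,2])),4),st[i,4]))
    return out
E
python3 - <<'E'
from h import *
for c in ("top","scene"):
    p=cv2.imread(f"pics/{c}0.png");d=np.load(f"{c}0.npy")
    _,_,W=cloud(c,p,d)
    print(c)
    for r in rect(W,(d>0),.045,.07): print(*r)
    print("rail")
    hsv=cv2.cvtColor(p,cv2.COLOR_BGR2HSV)
    for r in rect(W,(hsv[...,0]>8)&(d>0)&(W[...,0]>.4),.022,.038): print(*r)
    # table height
    print("table",np.median(W[150:250,300:400,2]))
p=cv2.imread("pics/top0.png")
cv2.imwrite("pics/crop.png",cv2.resize(p[85:235,180:440],None,fx=3,fy=3,interpolation=cv2.INTER_CUBIC))
E
```

```text
top
[67 29] [772.8 455.7 252.6 112.4 -72.9] 0.0577 612
[218 119] [603.4 126.1 119.   59.  -87.5] 0.0592 1467
[301 176] [481.2 -58.5  58.   57.9 -34. ] 0.0591 731
[396 183] [ 469.1 -264.8  108.1   58.5  -79.6] 0.059 1366
[192 188] [448.8 177.3  45.5  43.8 -88.2] 0.0561 365
[469 214] [ 406.  -423.1  108.3   60.1   25.3] 0.0587 1427
[291 239] [342.7 -39.7 107.5  58.3   7.2] 0.0592 1365
[384 262] [ 298.7 -240.4  108.3   58.2   50.8] 0.059 1403
[467 303] [ 217.6 -417.   109.3   58.1   51. ] 0.0587 1478
[272 384] [ 47.2 -13.9 130.7  44.2  74.1] 0.0569 258
rail
[542  76] [ 723.2 -597.5  280.5  233.6   16.5] 0.0251 9649
[99 35] [779.  388.3 159.8  81.8 -50.8] 0.031 293
[43 44] [775.1 540.  109.4   6.4  80.6] 0.0317 104
[313 121] [618.8 -82.  578.4  99.8 -86. ] 0.031 2298
[225 122] [582.  104.2 116.8  49.3 -58.3] 0.0308 130
table 0.0017053166183528257
scene
[87 14] [-608.3 -278.6  239.7   21.2   85.2] 0.0562 471
[622  12] [ 511.6 1083.2  138.4   16.6   -5.2] 0.056 273
[432  28] [189.8 550.6 335.2 169.5  55.6] 0.0538 435
[543  68] [507.  666.6 359.5  27.2   9.5] 0.0577 1000
[260  85] [ 37.2 -2
[... 426 characters left out ...]
470.5 -266.9  109.1   60.4  -79.3] 0.0571 1042
[209 255] [ 408.  -424.6  110.4   59.4   25.2] 0.0573 1098
rail
[615  14] [ 493.1 1085.8  181.5   20.7   -6.7] 0.0311 192
[554  85] [565.9 667.3 239.4  19.7   8.8] 0.0301 406
[545 184] [774.  365.6  63.1  23.6   5.5] 0.0319 106
[378 255] [624.3 -83.6 579.   79.  -87.8] 0.0289 1904
[567 203] [852.4 366.1  81.8  43.1  32.7] 0.0314 133
[285 247] [ 498.8 -262.9  109.7   16.3  -86.7] 0.031 127
[218 268] [ 443.5 -427.9   94.1   46.7   63.1] 0.031 129
[222 370] [ 637.  -559.5  134.8  100.4   17.2] 0.0244 1430
[183 380] [ 622.5 -624.8  110.2   64.4  -82.6] 0.0245 860
[257 388] [ 721.3 -504.2   72.6   44.6   50.9] 0.0243 433
table -0.00013617792886821967
```

View pics/crop.png

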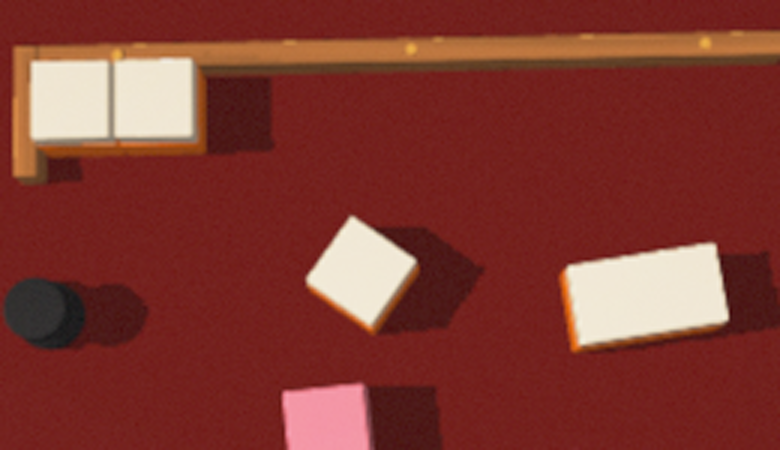

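The crop shows the long orange/white box at crop (645,295), top-image (396,183), with the stray short box at crop (362,275). The choice holds. Next I fit the rail's front face.

```bash
python3 - <<'E'
from h import *
for c in ("top","scene"):
    p=cv2.imread(f"pics/{c}0.png");d=np.load(f"{c}0.npy")
    _,_,W=cloud(c,p,d)
    m=(d>0)&(W[...,0]>.6)&(W[...,0]<.69)&(W[...,1]<.06)&(W[...,1]>-.36)&(W[...,2]>.024)&(W[...,2]<.036)
    q=W[m]; 
    print(c,m.sum(),cv2.minAreaRect(q[:,:2].astype(np.float32)*1000))
    k,b=np.polyfit(q[:,1],q[:,0],1); r=q[:,0]-k*q[:,1]-b
    print("mid x=%.4f + %.4f y"%(b,k),np.percentile(r,[2,98]))
E
```

```text
top 1566 ((654.7966918945312, -149.83963012695312), (20.404010772705078, 420.154296875), 2.472055435180664)
mid x=0.6479 + -0.0407 y [-0.00851468  0.00948547]
scene 1285 ((656.6356201171875, -150.1521453857422), (19.87040138244629, 419.9716796875), 2.1438393592834473)
mid x=0.6511 + -0.0385 y [-0.00910998  0.00853626]
```

Request:
carry_out --series "0.05 -0.06 0 5.7; 0.05 -0.06 0 5.7; 0.05 -0.06 0 5.7; 0.05 -0.06 0 5.8; 0.04 -0.06 0 0; 0 -0.06 0 0; 0 -0.06 0 0; 0 -0.06 0 0; 0 -0.06 0 0; 0 -0.06 0 0; 0 -0.06 0 0; 0 -0.06 0 0; 0 -0.06 0 0; -0.02 -0.06 0 0; -0.03 -0.06 0 0; -0.029 -0.003 0 0; 0 0 0 0" --jaw 0.2

```text
time: 2.72
tool_pos: [0.3556, -0.2116, 0.2092]
tcp_rot: [-0.054, 3.141, -0.0]
wrist_force: [-0.6, 0.2, -0.1]
width: 0.605
grip_force: 0.0
```

Request:
carry_out --series "0.044 -0.06 0 0.3; 0 0 -0.06 0; 0 0 -0.06 0; 0 0 -0.04 0; 0 0 -0.027 0; 0 0 0 0"

```text
time: 3.48
tool_pos: [0.3929, -0.2592, 0.0199]
tcp_rot: [0.07, -3.137, -0.005]
wrist_force: [0.5, 0.8, 0.7]
width: 0.598
grip_force: 0.0
```

Request:
carry_out --series "0.005 -0.008 0 -0.3; 0.01 0 0 0; 0.01 0.0004 0 0; 0.01 0.0004 0 0; 0.01 0.0004 0 0; 0.01 0.0004 0 0; 0.01 0.0004 0 0; 0.01 0.0004 0 0; 0.01 0.0004 0 0; 0.01 0.0004 0 0; 0.01 0.0004 0 0; 0.01 0.0004 0 0; 0 0 0 0; 0 0 0 0"

```text
time: 5.22
tool_pos: [0.5096, -0.2655, 0.0224]
tcp_rot: [-0.06, 3.14, -0.001]
wrist_force: [0.1, -0.9, 0.4]
width: 0.599
grip_force: 0.0
```

```bash
python3 - <<'E'
from h import *
s=bot.read_state();print(s["tool_pos"],s["wrist_force"])
p,d,W=cloud("scene");cv2.imwrite("pics/s1.png",p)
for r in rect(W,d>0,.045,.07): print(*r)
E
```

```text
[ 0.50964835 -0.26548738  0.02238064] [ 0.0641348  -0.87100444  0.42476812]
[89 14] [-604.6 -273.6  251.    23.    83.3] 0.0559 480
[621  12] [ 508.4 1083.8  145.6   18.1   -7.1] 0.0565 283
[432  27] [193.4 551.9 337.8 172.8  56.7] 0.0545 435
[543  68] [507.4 666.3 358.8  28.5  10. ] 0.058 997
[259  87] [ 37.2 -30.5 132.8  55.9  51.5] 0.0577 289
[406 140] [450.6 175.7  46.4  43.8 -42.2] 0.0536 202
[322 156] [345.1 -41.8 110.8  59.8   7.5] 0.057 738
[433 187] [605.7 125.  122.6  59.  -88. ] 0.0567 960
[548 178] [776.2 364.4  61.8  24.9  11.2] 0.0575 143
[234 186] [ 278.6 -281.2   67.    33.2  -10.4] 0.0567 189
[347 194] [483.5 -60.1  61.3  58.3 -33.7] 0.0568 492
[572 197] [852.6 365.   80.4  40.3  30.7] 0.0594 171
[173 201] [ 219.6 -418.8  109.7   60.9   51.1] 0.0574 960
[209 255] [ 407.5 -424.7  109.3   59.    24.8] 0.0574 1094
[299 260] [ 542.3 -266.8  108.9   81.8  -87.3] 0.0571 1164
```

View pics/s1.png

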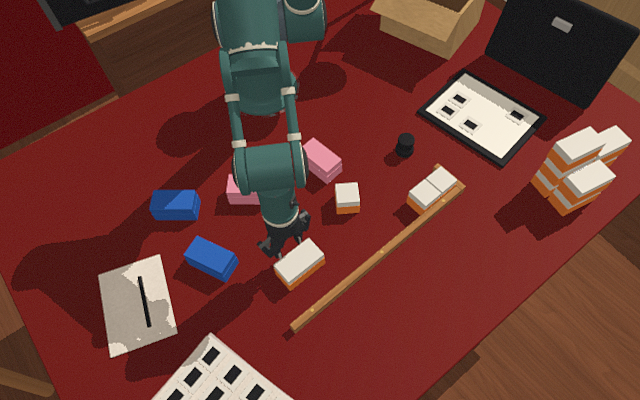

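The picture shows the box at (299,262), flush against the fingers and parallel to the rail, with about 68 mm to go.

Request:
carry_out --series "0.01 0.0004 0 0; 0.01 0.0004 0 0; 0.01 0.0004 0 0; 0.01 0.0004 0 0; 0.01 0.0004 0 0; 0.008 0.0004 0 0; 0.005 0 0 0; 0.002 0 0 0; 0 0 0 0"

```text
time: 6.4
tool_pos: [0.5741, -0.2629, 0.022]
tcp_rot: [-0.059, 3.14, 0.0]
wrist_force: [-0.9, 0.7, -1.0]
width: 0.595
grip_force: 0.4
```

Request:
carry_out --series "0.002 0 0 0; 0.001 0 0 0; 0 0 0 0"

```text
time: 6.78
tool_pos: [0.5768, -0.263, 0.0222]
tcp_rot: [0.059, -3.141, -0.0]
wrist_force: [-2.7, -0.6, 0.8]
width: 0.599
grip_force: 1.5
```

Request:
carry_out --series "0.001 0 0 0; 0.001 0 0 0; 0 0 0 0"

```text
time: 7.15
tool_pos: [0.579, -0.263, 0.0222]
tcp_rot: [-0.059, 3.141, -0.0]
wrist_force: [-2.5, 0.2, 0.9]
width: 0.605
grip_force: 1.4
```

```bash
python3 - <<'E'
from h import *
s=bot.read_state();print(s["tool_pos"],s["wrist_force"])
for c in("scene","top"):
    p,d,W=cloud(c)
    m=(d>0)&(W[...,0]>.5)&(W[...,1]<-.05)&(W[...,1]>-.4)
    for r in rect(W,m,.045,.07): print(c,*r)
E
```

```text
[ 0.57903722 -0.26299859  0.02220815] [-2.49162203  0.20301822  0.90732879]
scene [352 201] [505.3 -65.3  38.5  19.2  59.9] 0.0559 97
scene [317 282] [ 612.7 -264.6  108.7   76.8  -87. ] 0.0572 1229
```

Request:
carry_out --series "0.001 0 0 0; 0.001 0 0 0; 0.001 0 0 0; 0 0 0 0"

```text
time: 7.75
tool_pos: [0.5799, -0.263, 0.0221]
tcp_rot: [0.06, -3.137, -0.001]
wrist_force: [-9.1, -0.4, 5.3]
width: 0.598
grip_force: 4.4
```

Request:
carry_out --series "-0.01 0 0 0; -0.03 0 0 0; 0 0 0.06 0; 0 0 0.04 -10; 0.01 -0.01 0 -10; 0.01 -0.01 0 -10; 0.02 -0.01 0 -10; 0.02 -0.02 0 -10; 0.02 -0.02 0 -10; 0.003 -0.022 0 -10; 0 0 0 -10; 0 0 0 -10; 0 0 0 0; 0 0 0 0" --jaw -0.65

```text
time: 9.5
tool_pos: [0.6252, -0.3549, 0.1223]
tcp_rot: [2.175, 2.266, 0.001]
wrist_force: [-0.3, 0.4, 0.6]
width: 0.177
grip_force: 0.0
```

```bash
python3 - <<'E'
from h import *
s=bot.read_state();print(s["tool_pos"],s["tcp_rot"],s["width"])
for c in("scene","top"):
    p,d,W=cloud(c);cv2.imwrite(f"pics/{c}2.png",p)
    m=(d>0)&(W[...,0]>.4)&(W[...,1]<.3)&(W[...,1]>-.4)
    for r in rect(W,m,.05,.065): print(c,*r)
E
```

```text
[ 0.62523776 -0.3549339   0.1223318 ] [2.17506177e+00 2.26564589e+00 7.60769065e-04] 0.17686735546219853
scene [406 140] [452.3 174.5  45.1  43.3 -20.1] 0.0541 167
scene [433 187] [605.7 125.  122.4  59.1 -87.8] 0.0568 923
scene [347 194] [483.6 -59.9  62.3  58.3 -33.6] 0.057 470
scene [225 254] [ 426.8 -389.1   52.2   22.4    1.8] 0.0573 132
scene [318 281] [ 622.1 -263.7  109.4   58.8  -87.2] 0.0572 1128
top [392 115] [ 619.9 -255.1   94.    59.6  -87. ] 0.059 1030
top [204 119] [602.5 156.2  58.6  57.8   2.5] 0.0592 708
top [232 118] [604.7  95.1  58.4  56.7   2. ] 0.0592 713
top [301 176] [481.4 -58.1  58.7  58.   56.2] 0.0592 716
top [192 188] [448.9 177.6  45.1  43.9 -89.3] 0.0563 356
```

View pics/scene2.png

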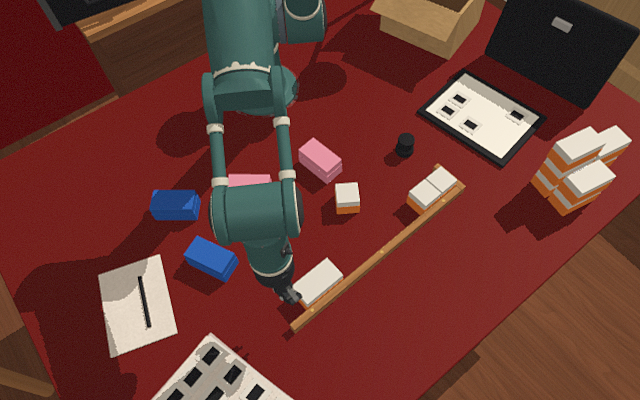

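The box at (318,281) lies flat against the rail and the gripper is above its right end. I lower it and push along the rail.

Request:
carry_out --series "-0.002 0 -0.05 0; 0 0 -0.04 0; 0 0 -0.01 0; 0 0 0 0; -0.0004 0.01 0 0; -0.0004 0.01 0 0; -0.0004 0.01 0 0; -0.0004 0.01 0 0; -0.0004 0.01 0 0; -0.0004 0.01 0 0; -0.0004 0.01 0 0; -0.0004 0.01 0 0; -0.0004 0.01 0 0; -0.0004 0.01 0 0; -0.0004 0.01 0 0; -0.0004 0.01 0 0; -0.0004 0.01 0 0; -0.0004 0.01 0 0; 0 0 0 0"

```text
time: 11.98
tool_pos: [0.6179, -0.2145, 0.0231]
tcp_rot: [2.177, 2.263, 0.001]
wrist_force: [0.5, -1.7, 1.1]
width: 0.175
grip_force: 0.9
```

```bash
cat > m.py <<'E'
from h import *
s=bot.read_state();print(s["tool_pos"],s["wrist_force"])
for c in("scene","top"):
    p,d,W=cloud(c);cv2.imwrite(f"pics/{c}_{s['time']:.1f}.png",p)
    m=(d>0)&(W[...,0]>.5)&(W[...,1]<.3)&(W[...,1]>-.4)
    for r in rect(W,m,.05,.065): print(c,*r)
E
python3 m.py
```

```text
[ 0.61791729 -0.21449941  0.02308155] [ 0.54584484 -1.73523765  1.06913455]
scene [433 187] [605.9 124.7 121.2  59.1 -87.6] 0.0568 919
scene [363 248] [ 617.3 -140.2   88.7   58.5  -87.9] 0.0571 665
top [204 119] [602.2 156.4  58.4  57.6   2.6] 0.0593 706
top [232 118] [604.8  95.3  58.3  56.9   2.4] 0.0593 711
top [298 162] [505.7 -52.3  24.4  19.8 -33.6] 0.0594 81
```

Request:
carry_out --series "-0.0004 0.01 0 0; -0.0004 0.01 0 0; -0.0004 0.01 0 0; -0.0004 0.01 0 0; -0.0004 0.01 0 0; -0.0004 0.01 0 0; -0.0004 0.01 0 0; -0.0004 0.01 0 0; -0.0004 0.01 0 0; -0.0004 0.01 0 0; -0.0004 0.01 0 0; -0.0004 0.01 0 0; -0.0004 0.01 0 0; -0.0004 0.01 0 0; -0.0002 0.006 0 0; 0 0.003 0 0; 0 0 0 0"

```text
time: 14.2
tool_pos: [0.6112, -0.0653, 0.0219]
tcp_rot: [-2.178, -2.262, -0.0]
wrist_force: [0.8, -1.6, 1.4]
width: 0.172
grip_force: 1.0
```

```bash
python3 m.py
```

```text
[ 0.61122684 -0.06526961  0.02190287] [ 0.81075719 -1.63230279  1.35191807]
scene [433 187] [605.6 124.2 122.   60.  -88.4] 0.0568 925
scene [352 199] [511.3 -63.2  45.7  22.6  89.8] 0.0566 95
scene [409 210] [611.8  15.7  76.4  57.4 -87.5] 0.0573 449
top [204 119] [602.1 156.   58.3  58.1   1.7] 0.0593 710
top [225 118] [604.2 112.7  59.1  24.2  -2.2] 0.0592 238
```

Request:
carry_out --series "-0.0002 0.004 0 0; 0 0.002 0 0; 0 0.001 0 0; 0 0.001 0 0; 0 0 0 0"

```text
time: 14.92
tool_pos: [0.6108, -0.0576, 0.0218]
tcp_rot: [-2.178, -2.262, 0.001]
wrist_force: [0.2, -2.2, -0.5]
width: 0.179
grip_force: 0.7
```

Request:
carry_out --series "0 0.001 0 0; 0 0.001 0 0; 0 0 0 0"

```text
time: 15.3
tool_pos: [0.6109, -0.0559, 0.022]
tcp_rot: [-2.178, -2.263, 0.001]
wrist_force: [-2.1, -3.0, -0.2]
width: 0.174
grip_force: 1.2
```

```bash
python3 m.py
```

```text
[ 0.61085978 -0.05590069  0.02200173] [-2.10236041 -3.0018988  -0.1658294 ]
scene [428 195] [607.6  87.3 197.7  59.4 -87.2] 0.0568 1361
scene [352 199] [510.7 -61.9  45.9  20.9  88.7] 0.0565 95
top [204 119] [602.4 156.6  58.8  58.2   3.2] 0.0592 709
```

Request:
carry_out --series "0 0.001 0 0; 0 0.001 0 0; 0 0 0 0"

```text
time: 15.78
tool_pos: [0.6109, -0.0542, 0.0221]
tcp_rot: [-2.179, -2.263, 0.001]
wrist_force: [-2.4, -4.1, -0.2]
width: 0.174
grip_force: 2.1
```

Contact with the row is made. I back off, rise and look.

Request:
carry_out --series "0.0002 -0.01 0 0; 0.001 -0.03 0 0; 0 0 0.06 0; 0 0 0.06 0; -0.02 -0.06 0.05 0; -0.04 -0.06 0 0; -0.06 -0.06 0 0; -0.06 -0.06 0 0; -0.06 -0.06 0 0; -0.06 0 0 0; 0 0 0 0"

```text
time: 17.15
tool_pos: [0.3668, -0.3251, 0.1807]
tcp_rot: [-2.184, -2.258, -0.001]
wrist_force: [0.1, 0.1, 0.3]
width: 0.17
grip_force: 0.0
```

```bash
sed -i 's/>.5)&/>.4)\&/' m.py; python3 m.py; cp pics/top_1[67]*.png pics/end.png; ls pics; python3 -c "
import cv2;p=cv2.imread('pics/end.png');cv2.imwrite('pics/endc.png',cv2.resize(p[85:235,170:430],None,fx=3,fy=3,interpolation=2))"
```

```text
[ 0.36681219 -0.32511327  0.18074606] [0.06336354 0.10245874 0.28196834]
scene [406 140] [451.6 174.8  44.3  44.2  53. ] 0.0536 177
scene [418 200] [608.5  69.5 232.4  60.4 -87.1] 0.0569 1839
scene [347 194] [483.8 -60.3  61.   57.9 -33.8] 0.0571 468
scene [225 254] [ 4.280e+02 -3.885e+02  5.540e+01  2.270e+01  3.000e-01] 0.0575 135
top [243 118] [606.2  71.9 227.2  59.6 -87.2] 0.0592 2733
top [301 176] [481.2 -58.2  58.4  58.1  56.2] 0.059 719
top [192 188] [448.7 177.6  44.7  44.   88.5] 0.0563 352
crop.png
end.png
s1.png
scene0.png
scene2.png
scene_12.0.png
scene_14.2.png
scene_15.3.png
scene_17.1.png
top0.png
top2.png
top_12.0.png
top_14.2.png
top_15.3.png
top_17.1.png
```

View pics/endc.png

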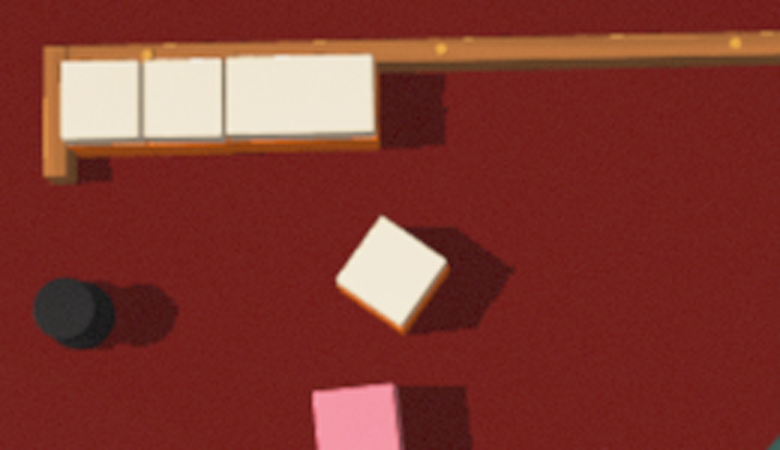

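The picture shows the long box (crop (300,95)) in the row, end to end with row_b. It looks turned a degree or so, so I measure that before handing in.

```bash
python3 - <<'E'
from h import *
for c in("scene","top"):
    p,d,W=cloud(c)
    for lo,hi in((-.06,.055),(.07,.12)):
        m=(d>0)&(W[...,0]>.55)&(W[...,1]>lo)&(W[...,1]<hi)&(W[...,2]>.05)&(W[...,2]<.065)
        q=W[m]; b=np.round(q[:,1]/.006); B=[k for k in np.unique(b) if (b==k).sum()>25]
        y=np.array(B)*.006
        for f,pc in (("near",2),("far",98)):
            e=[np.percentile(q[b==k,0],pc) for k in B]
            k,x0=np.polyfit(y,e,1); print(c,lo,f,"yaw deg %.2f x at mid %.4f"%(-np.degrees(k),k*(lo+hi)/2+x0))
    m=(d>0)&(W[...,0]>.6)&(W[...,0]<.69)&(W[...,1]<-.07)&(W[...,1]>-.34)&(W[...,2]>.024)&(W[...,2]<.036)
    q=W[m];k,x0=np.polyfit(q[:,1],q[:,0],1);print(c,"rail yaw %.2f face at y=0: %.4f"%(-np.degrees(k),x0-.009))
E
```

```text
scene -0.06 near yaw deg 1.84 x at mid 0.5847
scene -0.06 far yaw deg 2.35 x at mid 0.6399
scene 0.07 near yaw deg 2.19 x at mid 0.5805
scene 0.07 far yaw deg 1.73 x at mid 0.6355
scene rail yaw 2.15 face at y=0: 0.6424
top -0.06 near yaw deg 2.35 x at mid 0.5813
top -0.06 far yaw deg 0.84 x at mid 0.6367
top 0.07 near yaw deg 1.32 x at mid 0.5767
top 0.07 far yaw deg 1.04 x at mid 0.6324
top rail yaw 2.33 face at y=0: 0.6389
```

```bash
python3 -c "
from workcell import bot
print(bot.finish_job())"
```

```text
the job is handed in; nothing more can be done
None
```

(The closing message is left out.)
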